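# Load-test a pump return spring and sort it

### The job

Check the pump return spring that stands on the lever tester: swing the lever down onto it, lean on the black knob until the spring carries 16 N, keep that load steady for a good second without ever overloading the spring (24 N spoils it), and compare with the groove on the gauge post how far down the lever's pointer has pushed the sliding collar. Swing the lever back up; if the collar was left about level with the groove the spring is good and goes upright into the empty pocket of the white holder block, if it was pushed well below the groove the spring is tired and goes into the shallow steel tray. Leave the springs waiting in the holder and the other things on the bench alone.

Things in the scene. Friction and masses are not known exactly. Their poses are not given: they have to be found in the camera images.
- lever (a joint): Angle of the steel lever of the tester, rad: 0 = level, positive = knob raised (1.57 upright, stop at 1.65), down to -0.33. The lever is counterbalanced and stays where it is left (hinge friction 0.04 N m). It starts raised.
- hinge_axis (a point): Fixed point on the lever's level hinge axis, 86.6 mm above the bench, 90 mm behind the test seat. Its x axis runs from the test seat to the hinge, its y axis is the hinge axis, z up. The tester is fixed to the bench.
- lever_knob (a point): Centre of the black ball knob (32 mm diameter) at the lever's end, 180 mm from the hinge axis; with the lever level it lies 86.6 mm above the bench on the robot's side. It moves in an arc about the hinge; knob at hinge + 180 mm * (-cos(lever) along hinge x, sin(lever) up). The lever bar behind it is 12 mm wide.
- roller: Steel roller (16 mm diameter, 14 mm wide) under the lever that presses on the spring's top, 90 mm from the hinge (half as far as the knob): the spring carries twice the force on the knob, less about 1 N for friction; 8 N on the knob gives about 16 N. It touches an unloaded spring at about 0.13 rad. At 16 N the spring gives 11 mm (good) or 27 mm (tired). Origin at its centre.
- telltale (a joint): How far the upper edge of the sliding tell-tale collar lies below the reference mark, m (negative: above it; starts so). The lever's pointer, 140 mm from the hinge, pushes it down; friction (0.4 N) leaves it at the lowest point reached. At 16 N a good spring leaves it within about 5 mm of the groove, a tired one 20 to 24 mm below. The dividing line is 11.5 mm below.
- ref_mark (a point): Reference mark: blackened groove (3 mm) round the steel gauge post (9 x 14 mm, 89 mm high) at the right of the lever, 66.6 mm above the bench, 50 mm to the robot's side of the test seat and 29 mm to the right.
- collar_top (a point): Centre of the upper edge of the tell-tale collar (24 x 28 x 8 mm) on the gauge post.
- test_seat (a point): Centre of the floor of the round steel seat on the tester, 20 mm above the bench, its rim 6 mm higher (27 to 28 mm inside diameter, 41 mm outside). The spring to be tested stands in it. Axes as hinge_axis. With the lever upright there is free room above. A tall computer case (420 mm) stands to the right behind it: front face 0.545 m ahead of the robot, from 0 to 0.185 m to the left.
- free_pocket (a point): Centre of the floor of the one empty pocket (28 mm diameter, 10 mm deep, chamfered) of the white holder block (60 x 184 x 30 mm, fixed, long side along this point's y), 20 mm above the bench. The pocket is at the right end of the row; the next pocket, 46 mm off along +y, holds a waiting spring.
- tray_floor (a point): Centre of the inner floor (3 mm above the bench) of the shallow plain steel tray, 92 x 136 x 22 mm outside, walls 3 mm, long side along its y, fixed to the bench.
- spring_1_mid (a point): Point half-way up (30 mm) on the axis of one of four return springs that look alike: steel coil of 22 mm between a lower seat ring (24 mm diameter, 6 mm high) and an upper seat disc (24 mm diameter, 9 mm high), 60 mm tall unloaded, about 70 g. z is the spring's axis. Which of the four stands on the tester differs; some are good (stiff), some tired (soft), all the same height unloaded. The upper disc is a good place to grip when it is carried.
- spring_2_mid (a point): Point half-way up (30 mm) on the axis of one of four return springs that look alike: steel coil of 22 mm between a lower seat ring (24 mm diameter, 6 mm high) and an upper seat disc (24 mm diameter, 9 mm high), 60 mm tall unloaded, about 70 g. z is the spring's axis. Which of the four stands on the tester differs; some are good (stiff), some tired (soft), all the same height unloaded. The upper disc is a good place to grip when it is carried.
- spring_3_mid (a point): Point half-way up (30 mm) on the axis of one of four return springs that look alike: steel coil of 22 mm between a lower seat ring (24 mm diameter, 6 mm high) and an upper seat disc (24 mm diameter, 9 mm high), 60 mm tall unloaded, about 70 g. z is the spring's axis. Which of the four stands on the tester differs; some are good (stiff), some tired (soft), all the same height unloaded. The upper disc is a good place to grip when it is carried.
- spring_4_mid (a point): Point half-way up (30 mm) on the axis of one of four return springs that look alike: steel coil of 22 mm between a lower seat ring (24 mm diameter, 6 mm high) and an upper seat disc (24 mm diameter, 9 mm high), 60 mm tall unloaded, about 70 g. z is the spring's axis. Which of the four stands on the tester differs; some are good (stiff), some tired (soft), all the same height unloaded. The upper disc is a good place to grip when it is carried.
- small_spanner: Bystander, loose: small open spanner; origin at the centre of its underside.
- screwdriver: Bystander, loose: orange screwdriver; origin at the centre of its underside.
- timer: Bystander, loose: bench timer; origin at the centre of its underside.
- loose_cap: Bystander, loose: loose white screw cap; origin at the centre of its underside.
- union: Bystander, loose: small tube union; origin at the centre of its underside.
There are look-alikes about, which are no part of the job. Leave any green look-alike of the part that bears spring_2_mid alone.

How it is judged:
By the outcome, as a careful person would: the job done as asked, in the order asked, and still so for the second after the job is handed in, with the robot touching nothing.
It also fails if it takes over 72 s, if anything falls off the work surface, if the arm or the gripper's body presses on something with over 40 N, if the wrist force passes 120 N, or if a joint passes its speed limit or range.

### The arm

A 7-joint arm with a two-finger parallel gripper is mounted at the origin on a cart in front of the work surface, level with it; the furniture and walls round the work are solid. World frame = base frame: x ahead of the robot, y to its left, z up, the work surface at z = 0. Lengths are in m, angles in rad, forces in N, time in s.
With the tool pointing down it reaches from about 0.425 to 1.025 m from the base axis. Payload 9.4 kg.
Tool frame: the origin (TCP) lies midway between the tips of the shut fingers; the grasp point (between the pads) lies env.grip_depth behind it (env.grip_depth is the distance from the TCP to the grasp point, in m); z points along the fingers, y is the line along which they close (so a half turn about z gives the same grasp; the last joint's range is limited). The gripper opens to 85 mm and grips with 20 to 120 N. Pads are 22 mm wide; open, the fingers measure 114 mm over their backs; the gripper's body (76 mm by 85 mm) begins 54 mm behind the grasp point. The pads swing forward as they close: fully open they stand 13 mm farther back than shut.
Start: joints at [-1.357, 0.599, -0.003, 1.599, 0.002, 0.943, -0.08], TCP at [0.208, 0.695, 0.231] pointing down, gripper open.
Joint ranges: [-2.57, 2.57], [-0.35, 1.97], [-1.29, 1.29], [0.11, 2.56], [-1.05, 4.19], [0.11, 1.86], [-2.63, 2.63]. Speed limits (rad/s): [2.22, 2.22, 3.01, 3.01, 3.14, 3.14, 3.14].

### API

Orientations are given as a 3x3 rotation matrix whose columns are the frame's x, y, z axes.
In Python, from plant import env, eyes gives the robot as it stands. The module is installed in compiled form; this text tells all that it offers. Calls block until the motion is done:
- env.reach(position, orientation): joint-space move of the TCP to a pose.
- env.move_l(position, velocity=0.15, ori=None, threshold=None): straight line of the TCP; ori=None keeps the orientation; velocity is the mean speed in m/s. With threshold (N) it stops when the force on the tool has changed by that much, and returns True; else False.
- env.move_joints(angles): joint-space move.
- env.gripper_to(opening): finger opening in m; the grip force is fixed at half the most; returns when the fingers have stopped.
- env.sleep(seconds).
- env.ik(position, orientation): joint angles nearest the present ones, or None.
- env.read_state(): the state.
- eyes.camera(name): name is "scene" or "side" or "wrist"; returns the picture (384x512x3 uint8, red, green, blue); there is no depth.
- eyes.calibration(name): a dict with "camera_matrix" (3x3 intrinsics, pixels), "k1" (the pictures are not rectified: a ray, as slopes to the right and down, at radius r is drawn at 1 + k1 r^2 times it, then the intrinsics apply), "extrinsics" (4x4, takes a point from world to camera coordinates). Camera axes: x right, y up, looking along -z (the intrinsics and any distortion apply to the point x, -y, -z); pixel columns grow to the right and rows downward; lengths in m; the calibration is good to about 2 mm. A picture is of the moment at which its call begins: read the wrist's pose just before it. calibration takes no time and is no camera call; for the wrist camera it gives the pose at the moment of the call.
A pose or a line that the arm cannot do raises env.MotionError and nothing moves.
- env.finish_job(): hands the job in; it is judged then, once.
The state is a dict: "time_s": time; "q": joint angles; "dq": joint speeds; "effort": joint torques, N m; "position": TCP position; "ee_rot": TCP orientation; "wrist_force": force on the tool from outside, world axes, zero at the start; "moment": the same for the moment, N m; "opening": finger opening in m; "finger_force": force on a finger pad.
Only numpy, scipy, OpenCV 4.12 (cv2) and the standard library are available. Lean on these libraries where they do the work, as an engineer would, in place of code of your own. Each camera call takes 0.05 s, during which the arm holds its last target. There are 200 camera calls.

## Working session

There is one attempt and no reset: what is moved stays moved. The work goes in short steps, each a Python script; the robot and the scene stay as the last script left them, time stands still between calls to the robot, and variables do not carry over. Pictures are saved under pics/ and viewed, at most 10 in all, crops included, and the job is handed in when it is done.

```bash
mkdir -p pics
cat > h.py <<'E'
import numpy as np, cv2
from plant import env, eyes
def snap(n, f):
    im=eyes.camera(n); cv2.imwrite('pics/'+f,im[:,:,::-1]); return im
def ray(c,u,v):
    K=np.array(c["camera_matrix"]);E=np.array(c["extrinsics"])
    d=np.array([(u-K[0,2])/K[0,0],(v-K[1,2])/K[1,1]]);s=d.copy()
    for _ in range(20): s=d/(1+c["k1"]*(s@s))
    R=E[:3,:3]; o=-R.T@E[:3,3]; w=R.T@np.array([s[0],-s[1],-1]); return o,w/np.linalg.norm(w)
def proj(c,p):
    K=np.array(c["camera_matrix"]);E=np.array(c["extrinsics"])
    q=E[:3,:3]@np.array(p)+E[:3,3]; s=np.array([q[0],-q[1]])/-q[2]; s=s*(1+c["k1"]*(s@s))
    return K[0,0]*s[0]+K[0,2],K[1,1]*s[1]+K[1,2]
def tri(*rs):
    A=0;b=0
    for o,w in rs:
        P=np.eye(3)-np.outer(w,w);A=A+P;b=b+P@o
    x=np.linalg.solve(A,b); return x,[np.linalg.norm(np.cross(x-o,w)) for o,w in rs]
def atz(c,u,v,z):
    o,w=ray(c,u,v); return o+w*(z-o[2])/w[2]
E
python3 - <<'E'
from h import *
a=snap("scene","s0.png");b=snap("side","d0.png");
big=lambda x:cv2.resize(x,(800,600),interpolation=cv2.INTER_CUBIC)[:,:,::-1]
cv2.imwrite('pics/s0b.png',big(a));cv2.imwrite('pics/d0b.png',big(b))
for n in("scene","side"):
    c=eyes.calibration(n);print(n,np.array(c["extrinsics"]).round(3).tolist(),c["k1"],np.array(c["camera_matrix"]).tolist(), -np.array(c["extrinsics"])[:3,:3].T@np.array(c["extrinsics"])[:3,3])
print(env.read_state(),env.grip_depth)
E
```

```text
scene [[0.752, -0.659, 0.002, -0.301], [0.399, 0.459, 0.794, -0.303], [-0.524, -0.596, 0.608, -0.844], [0.0, 0.0, 0.0, 1.0]] 0.003251412095057161 [[351.84312525573006, 0.0, 256.1403011436645], [0.0, 351.84312525573006, 194.11577611375492], [0.0, 0.0, 1.0]] [-0.0946627  -0.56233965  0.75453786]
side [[0.885, -0.466, -0.004, -0.376], [0.301, 0.567, 0.767, -0.271], [-0.355, -0.68, 0.642, -1.475], [0.0, 0.0, 0.0, 1.0]] -0.20738121858164835 [[487.0772187011451, 0.0, 250.2984821125763], [0.0, 487.0772187011451, 196.61176884377454], [0.0, 0.0, 1.0]] [-0.10939018 -1.02390313  1.15370243]
{'time_s': 0.1, 'q': array([-1.35674149,  0.60003138, -0.00256367,  1.60001742,  0.00179179,
        0.9429098 , -0.07980971]), 'dq': array([ 0.0007643 , -0.00174661,  0.00055756, -0.00086794,  0.00213822,
       -0.00212456,  0.00058273]), 'effort': array([ 6.10006580e-03, -7.77994323e+01,  1.57054134e+00, -2.58623260e+01,
        1.27341811e-02,  5.50140365e-03, -3.02359115e-05]), 'position': array([0.20772017, 0.69418288, 0.23052454]), 'ee_rot': array([[-9.58045161e-01,  2.86617147e-01, -2.84488855e-04],
       [ 2.86617267e-01,  9.58044239e-01, -1.33365458e-03],
       [-1.09695364e-04, -1.35924074e-03, -9.99999070e-01]]), 'wrist_force': array([-0.75529342, -0.32046379, -0.10877763]), 'moment': array([-0.00298749, -0.01297521,  0.00586971]), 'finger_force': 0.0, 'opening': 0.08528641251259249} 0.0187
```

View pics/s0b.png

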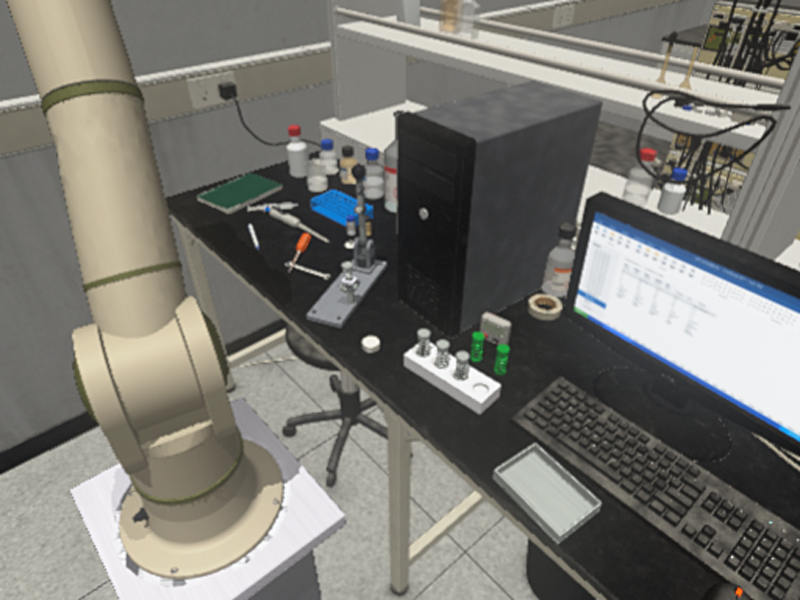

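View pics/d0b.png

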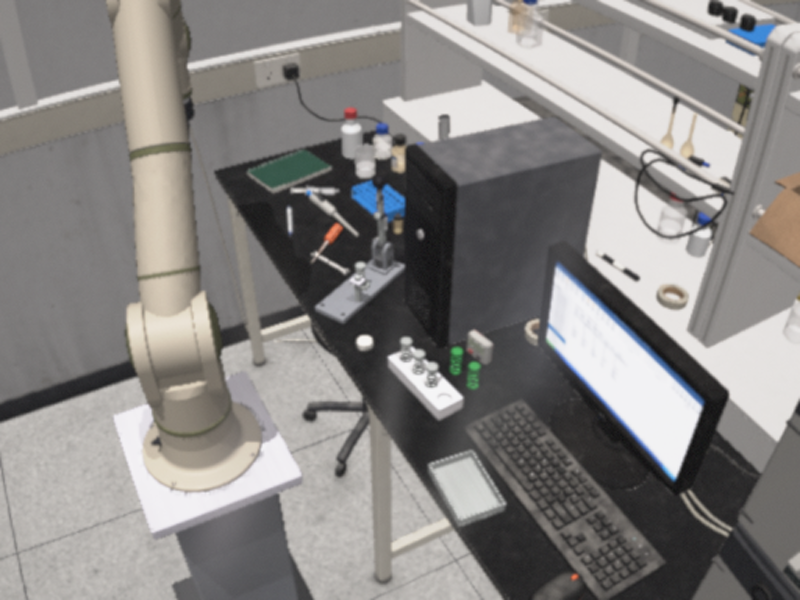

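The tester is at left: knob (359,172) and test spring (348,283) in the enlarged scene view. The white holder has three waiting springs and an empty right-end pocket at (483,388). The tray is at (547,490). The two green look-alikes at (478,346) and (502,359) stay untouched.

Run:
```python
from h import *
cs,cd=eyes.calibration("scene"),eyes.calibration("side")
P={'knob':((359,172),(380,183)),'springtop':((348,267),(360,267)),'pocket':((483,388),(446,401)),'tray':((547,490),(467,487)),'hold1top':((424,333),(406,343)),'hold3top':((462,356),(432,367)),
'platefl':((308,316),(318,312)),'platefr':((341,326),(342,320)),'cap':((371,343),(365,342))}
for k,(a,b) in P.items():
    x,e=tri(ray(cs,a[0]*.64,a[1]*.64),ray(cd,b[0]*.64,b[1]*.64));print(k,x.round(4),np.round(e,4))
s=.64
print('tray corners', [atz(cs,u*s,v*s,.022).round(3).tolist() for u,v in((538,444),(601,496),(560,539),(495,480))])
print('holder corners', [atz(cs,u*s,v*s,.03).round(3).tolist() for u,v in((404,350),(424,330),(500,387),(482,403))])
print('plate', [atz(cs,u*s,v*s,.01).round(3).tolist() for u,v in((308,316),(341,326),(386,264))])
```

```text
knob [0.5663 0.3232 0.2629] [0.0008 0.0008]
springtop [0.4882 0.2768 0.0792] [0.001 0.001]
pocket [ 0.4763 -0.1404  0.0272] [0.0031 0.0031]
tray [ 0.4043 -0.3381  0.013 ] [0.0003 0.0003]
hold1top [ 0.459  -0.0014  0.0795] [0.0019 0.0019]
hold3top [ 0.4724 -0.0869  0.0748] [0.0001 0.0001]
platefl [0.3671 0.2616 0.007 ] [0.0044 0.0044]
platefr [0.3954 0.1833 0.0213] [0.0028 0.0028]
cap [0.4159 0.1083 0.0089] [0.0003 0.0003]
tray corners [[0.457, -0.279, 0.022], [0.451, -0.401, 0.022], [0.347, -0.401, 0.022], [0.352, -0.278, 0.022]]
holder corners [[0.437, 0.031, 0.03], [0.508, 0.049, 0.03], [0.502, -0.158, 0.03], [0.449, -0.162, 0.03]]
plate [[0.367, 0.265, 0.01], [0.401, 0.191, 0.01], [0.626, 0.31, 0.01]]
```

```bash
cat >> h.py <<'E'
def Rd(th):  # tool down, tool y along hinge y for hinge-x heading th
    y=np.array([-np.sin(th),np.cos(th),0]);z=np.array([0,0,-1.]);return np.c_[np.cross(y,z),y,z]
E
python3 - <<'E'
from h import *
R=Rd(np.radians(30))
for r in (R,R@np.diag([-1,-1,1])):
    print(env.ik([.45,.25,.42],r), env.ik([.566,.323,.30],r), env.ik([.41,.231,.068],r))
env.move_l([.208,.69,.40],velocity=.3)
env.reach([.45,.25,.45],R)
c=eyes.calibration("wrist");a=snap("wrist","w1.png");E=np.array(c["extrinsics"]);np.save('c1.npy',c,allow_pickle=True)
print(-E[:3,:3].T@E[:3,3],E[:3,:3].round(2).tolist(),c["camera_matrix"],env.read_state()['time_s'])
cv2.imwrite('pics/w1b.png',cv2.resize(a,(800,600),interpolation=cv2.INTER_CUBIC)[:,:,::-1])
E
```

```text
[-0.55999424  0.16617484 -0.06842728  1.81098603  0.01231063  1.16484107
  1.46205168] [-0.48261476  0.45119239 -0.18244446  1.69376629  0.09384485  1.00516441
  1.39684659] [-0.53013061  0.58600731 -0.14686413  2.29874343  0.30397397  0.27379223
  1.14833373]
[-1.21279213  0.18602022  0.73020023  1.84400352 -0.13487317  1.16162398
 -1.4844943 ] [-1.02948556  0.5099447   0.65971521  1.72952234 -0.35751859  1.02534334
 -1.29014738] [-0.82806325  0.60680283  0.28189769  2.31750345 -0.60201587  0.28391264
 -1.0586055 ]
[0.38031338 0.21128582 0.59176076] [[-0.5, 0.87, 0.0], [-0.82, -0.47, -0.31], [-0.27, -0.16, 0.95]] [[267.24965243   0.         254.81874612]
 [  0.         267.24965243 192.75146623]
 [  0.           0.           1.        ]] 2.7
```

View pics/w1b.png

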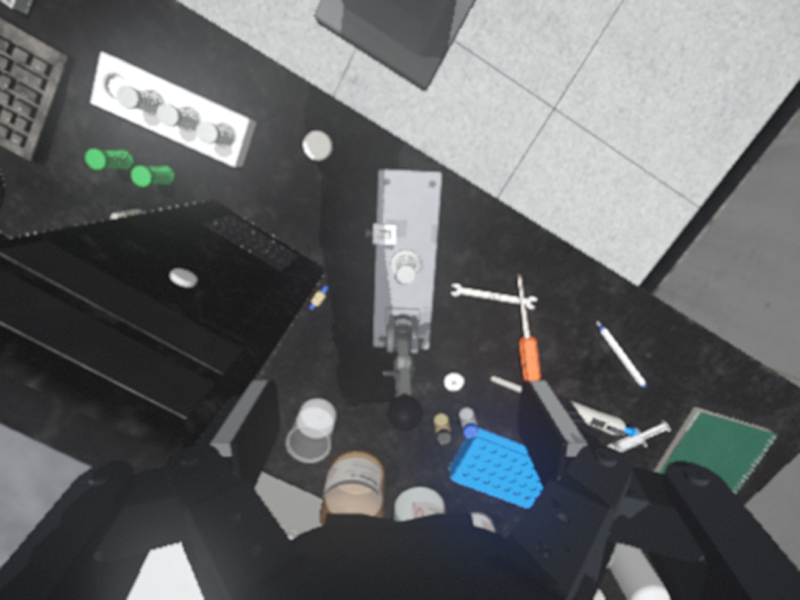

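The wrist view shows the tester nearly upright in the picture: plate front corners (381,170) and (441,172), gauge post (384,234), spring top (405,268), knob (405,412).

Run:
```python
from h import *
cs,cd=eyes.calibration("scene"),eyes.calibration("side");c=np.load('c1.npy',allow_pickle=True).item();s=.64
p=[atz(c,u*s,v*s,.01) for u,v in((381,170),(373,346),(441,172),(430,349))]
print(np.round(p,4),[np.degrees(np.arctan2(*(p[i+1]-p[i])[1::-1])) for i in(0,2)])
for k,P in {'knob':((359,172),(380,183),(405,412)),'sp':((348,267),(360,267),(405,269))}.items():
    x,e=tri(*[ray(q,u*s,v*s) for q,(u,v) in zip((cs,cd,c),P)]);print(k,x.round(4),np.round(e,4),[np.round(np.array(proj(q,x))/s,1) for q in(cs,cd,c)])
print('pocket etc',atz(c,117*s,84*s,.03),'loosecap',atz(c,454*s,382*s,0))
im=cv2.imread('pics/w1.png');a=im[60:290,215:300]
b=cv2.imread('pics/s0.png')[95:215,185:260]
f=lambda x,h:cv2.resize(x,None,fx=h/x.shape[0],fy=h/x.shape[0],interpolation=cv2.INTER_CUBIC)
cv2.imwrite('pics/c2.png',np.hstack([f(a,600),f(b,600)]))
print(a.shape,b.shape)
```

```text
[[0.398  0.1953 0.01  ]
 [0.6269 0.3095 0.01  ]
 [0.3603 0.2657 0.01  ]
 [0.5878 0.3872 0.01  ]] [np.float64(26.535235309592068), np.float64(28.090183196927317)]
knob [0.5652 0.3233 0.2626] [0.0013 0.0016 0.0023] [array([358.8, 172.6]), array([379.3, 182.9]), array([403.2, 413.9])]
sp [0.4884 0.2805 0.0765] [0.0025 0.0015 0.0034] [array([346.9, 266.9]), array([359.6, 267.4]), array([402.8, 270.5])]
pocket etc [ 0.47013708 -0.13136534  0.03      ] loosecap [6.21429374e-01 4.53298119e-01 1.11022302e-16]
(230, 85, 3) (120, 75, 3)
```

View pics/c2.png

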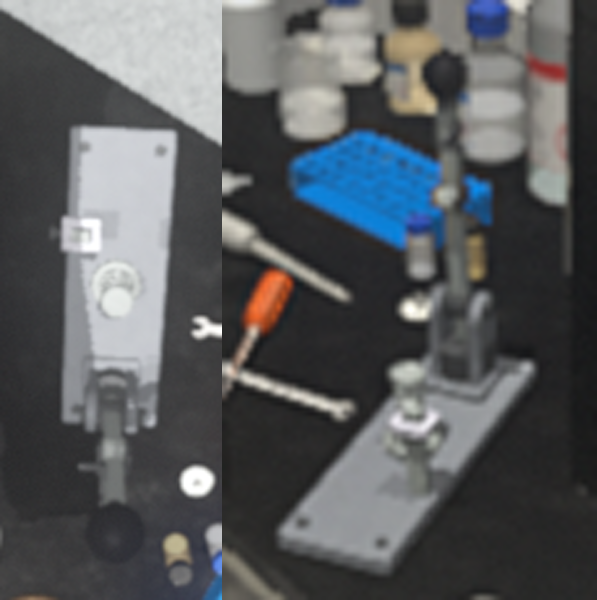

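Run:
```python
from h import *
cs,cd=eyes.calibration("scene"),eyes.calibration("side");c=np.load('c1.npy',allow_pickle=True).item();s=.64
kn=tri(ray(cs,229.6,109.8),ray(cd,380*s,183*s),ray(c,258.7,263.5));sp=tri(ray(cs,222,169.8),ray(cd,360*s,267*s),ray(c,259.8,175.4))
print(kn,sp);d=kn[0]-sp[0];print(np.degrees(np.arctan2(d[1],d[0])),np.hypot(*d[:2]))
L=[atz(c,215+x/2.609,60+y/2.609,.012)[:2] for x,y in((176,130),(165,290),(153,425))];print(L)
# assess second wrist view from a shifted place, right above the knob line
env.move_l([.50,.285,.45],velocity=.25)
c2=eyes.calibration("wrist");a=snap("wrist","w2.png");np.save('c2.npy',c2,allow_pickle=True)
print(proj(c2,kn[0]),proj(c2,sp[0]))
u,v=map(int,proj(c2,sp[0]));cv2.imwrite('pics/w2c.png',cv2.resize(a[max(0,v-90):v+130,u-75:u+75],None,fx=2.7,fy=2.7,interpolation=cv2.INTER_CUBIC)[:,:,::-1]);print(u,v)
```

```text
(array([0.56432694, 0.32221082, 0.26385615]), [np.float64(0.0014806022042524471), np.float64(0.001929395966836142), np.float64(0.0021126111164345425)]) (array([0.49170921, 0.28604239, 0.07465957]), [np.float64(0.0015418102590724614), np.float64(0.0013894402634474588), np.float64(0.0010830759824613633)])
26.476340683519727 0.08112637722441049
[array([0.35966986, 0.2656653 ]), array([0.47524806, 0.32634592]), array([0.58794417, 0.38276411])]
(np.float64(253.9193182889394), np.float64(225.60845974306568)) (np.float64(256.8045679554529), np.float64(145.06917036249087))
256 145
```

View pics/w2c.png

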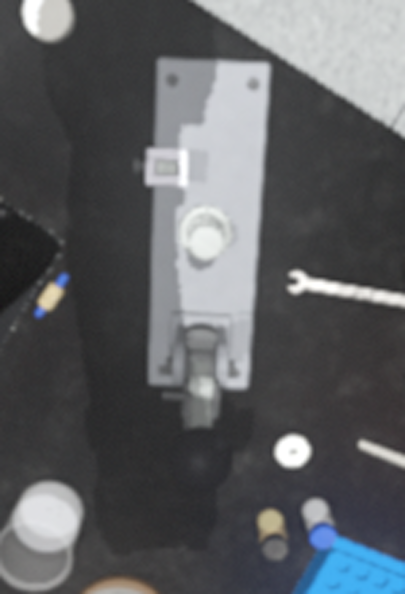

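Run:
```python
from h import *
cs,cd=eyes.calibration("scene"),eyes.calibration("side");c=np.load('c1.npy',allow_pickle=True).item();c2=np.load('c2.npy',allow_pickle=True).item();s=.64
W=lambda x,y:(181+x/2.7,55+y/2.7)
kn=tri(ray(cs,229.6,109.8),ray(cd,380*s,183*s),ray(c,258.7,263.5),ray(c2,*W(203,460)));sp=tri(ray(cs,222,169.8),ray(cd,360*s,267*s),ray(c,259.8,175.4),ray(c2,*W(206,238)))
print(kn,sp);d=kn[0]-sp[0];print(np.degrees(np.arctan2(d[1],d[0])))
p=[atz(c2,*W(*q),.012) for q in((158,60),(149,384),(271,64),(249,387))];print(np.round(p,4),[np.degrees(np.arctan2(*(p[i+1]-p[i])[1::-1])) for i in(0,2)])
m=[(p[0]+p[2])/2,(p[1]+p[3])/2];print(m)
```

```text
(array([0.5644136 , 0.32347285, 0.26305869]), [np.float64(0.0019069198085695164), np.float64(0.002374116247240061), np.float64(0.0017335213692191616), np.float64(0.0020917281338724628)]) (array([0.49028952, 0.28501437, 0.07584047]), [np.float64(0.0017873979958678737), np.float64(0.0018287414066437669), np.float64(0.0014121218755364583), np.float64(0.002337957759829697)])
27.422055636325812
[[0.3996 0.1931 0.012 ]
 [0.6256 0.3096 0.012 ]
 [0.36   0.267  0.012 ]
 [0.5854 0.3845 0.012 ]] [np.float64(27.270424198448897), np.float64(27.531892435561392)]
[array([0.37981691, 0.23006094, 0.012     ]), array([0.60547655, 0.34703746, 0.012     ])]
```

```bash
cat >> h.py <<'E'
th=np.radians(27.4); hx=np.array([np.cos(th),np.sin(th),0]); hy=np.array([-np.sin(th),np.cos(th),0]); ez=np.array([0,0,1.])
R=Rd(th); H=np.array([.5699,.3272,.0866]); G=env.grip_depth
def knob(a): return H+.18*(-np.cos(a)*hx+np.sin(a)*ez)
def st(f0=0):
    s=env.read_state(); f=s['wrist_force']-f0; return s,np.array([f@hx,f@hy,f[2]])
E
python3 - <<'E'
from h import *
k=knob(1.53)
print(k)
env.reach([k[0],k[1],.36],R)
env.move_l([k[0],k[1],k[2]-G],velocity=.15)
s,f=st();f0=s['wrist_force'];print(f,s['time_s'])
env.gripper_to(.0)
s,f=st(f0);print('grip',s['opening'],s['finger_force'],f,s['position'])
E
```

```text
[0.56338228 0.32382153 0.26645023]
[ 1.05267483 -0.575376    1.22819503] 4.5833
grip 0.028935010382483053 58.72055947780609 [-1.28194264 -1.79782435  4.30986399] [0.56418044 0.32325441 0.24852203]
```

Run:
```python
from h import *
env.gripper_to(.05)
k=knob(1.53)
env.move_l([k[0],k[1],k[2]-G-.006],velocity=.1)
f0=st()[0]['wrist_force'];env.gripper_to(0)
s,f=st(f0);print('grip',s['opening'],f,s['position'])
off=np.array([0,0,-G-.006])
for a in (1.4,1.2,1.0):
    env.move_l(knob(a)+off,velocity=.15)
    s,f=st(f0);print(a,f.round(1),round(s['opening'],4),s['time_s'])
    if np.linalg.norm(f)>30: break
```

```text
grip 0.029281807535932503 [ 0.867969   -3.0298682   2.32870101] [0.56395069 0.32319096 0.24205253]
1.4 [ 0.7 -5.5  1. ] 0.0296 6.3667
1.2 [-1.  -5.1  4.5] 0.0296 6.7583
1.0 [-4.  -6.3  6.1] 0.0294 7.15
```

Run:
```python
from h import *
off=np.array([0,0,-G-.006])-.001*hy
for a in (.8,.6,.45,.32):
    env.move_l(knob(a)+off,velocity=.15)
    s,f=st();print(a,f.round(1),round(s['opening'],4),s['time_s'])
    if np.linalg.norm(f)>30: break
a=snap("scene","s3.png");b=snap("side","d3.png")
f=lambda x:cv2.resize(x,(400,400),interpolation=cv2.INTER_CUBIC)[:,:,::-1]
cv2.imwrite('pics/s3b.png',np.hstack([f(a[90:220,160:290]),f(b[90:220,170:300])]))
```

```text
0.8 [-0.7 -3.   1.9] 0.0294 7.5417
0.6 [-0.3 -2.6  0.7] 0.0295 7.9333
0.45 [ 4.1 -1.4 -0.9] 0.0292 8.2667
0.32 [ 4.4 -2.4 -0.4] 0.0296 8.575
```

View pics/s3b.png

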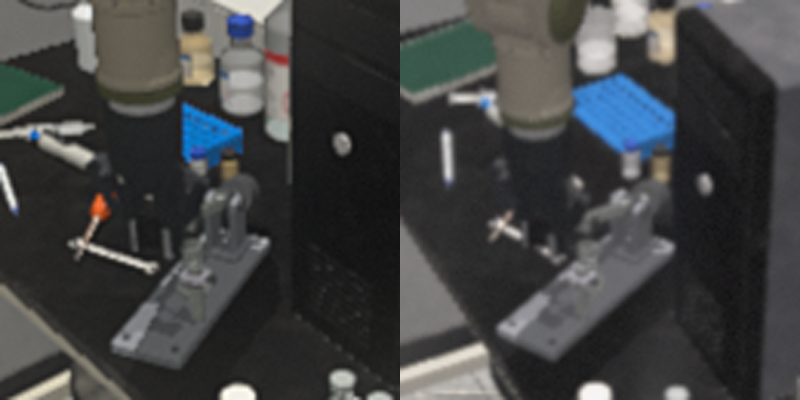

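```bash
cat >> h.py <<'E'
def favg(n=5,dt=.03):
    F=[]
    for _ in range(n): env.sleep(dt);F.append(env.read_state()['wrist_force'])
    return np.mean(F,0),np.std(F,0)
E
python3 - <<'E'
from h import *
env.gripper_to(.06)
k=knob(.32)-.001*hy
env.move_l(k+[0,0,.05],velocity=.2)
env.gripper_to(0)
env.move_l(k+[0,0,.016+.012],velocity=.15)
env.sleep(.2);f0,sd=favg();print('zero',f0.round(2),sd.round(2))
np.save('f0.npy',f0)
hit=None
for a in np.arange(.30,.13,-.03):
    p=knob(a)-.001*hy+[0,0,.016]
    env.move_l(p,velocity=.06); f,sd=favg(2); f=f-f0
    print(round(a,2),np.round([f@hx,f@hy,f[2]],2),sd.max().round(2),(env.read_state()['position']-p).round(4),env.read_state()['time_s'])
E
```

```text
zero [-0.09  0.14  0.08] [0.41 0.24 0.33]
0.3 [ 0.59 -0.19 -0.14] 0.18 [-0.0001 -0.0001 -0.0003] 11.3417
0.27 [ 0.02  0.31 -0.51] 0.83 [-0.0001 -0.     -0.0001] 11.6583
0.24 [ 0.02 -0.42 -0.25] 0.48 [-0.0001 -0.     -0.0001] 11.975
0.21 [-0.03  0.14 -0.42] 0.82 [-0.0001 -0.0001 -0.0001] 12.2917
0.18 [-0.18 -0.16 -0.48] 0.21 [-0.0001 -0.0001 -0.0001] 12.6083
0.15 [ 0.42 -0.25 -1.11] 0.4 [-0.0001 -0.     -0.0001] 12.925
```

```bash
cat > press.py <<'E'
from h import *
f0=np.load('f0.npy')
z=env.read_state()['position'][2]; log=[]
T=8.4
a=.15
def meas(n=8):
    f,sd=favg(n,.02); f=f-f0; return f
for i in range(30):
    if len(log)>=3 and log[-1][1]>3:
        zz,ff=np.array(log[-3:]).T; k=max(.12,-(np.polyfit(zz,ff,1)[0])/1000)
        dz=min(.003,.8*(T-log[-1][1])/k/1000)
    else: k=0;dz=.003
    if dz<.0004: break
    z-=dz
    s_=np.clip((z-.016-H[2])/.18,-.3,.5); a=np.arcsin(s_)
    p=knob(a)-.001*hy; p[2]=z
    env.move_l(p,velocity=.04)
    f=meas(); log.append((z,f[2]))
    print(round(a,3),round(z,4),np.round([f@hx,f@hy,f[2]],2),round(k,2),round(env.read_state()['time_s'],2))
    if f[2]>9.5 or a<-.25: break
np.save('log.npy',log)
E
python3 press.py
```

```text
0.132 0.1264 [ 0.08 -0.09 -0.33] 0 13.31
0.116 0.1234 [ 0.02 -0.47 -0.19] 0 13.69
0.099 0.1204 [ 0.16 -0.27  0.23] 0 14.07
0.082 0.1174 [ 0.42 -0.17  0.66] 0 14.46
0.065 0.1144 [-0.54 -0.42  1.41] 0 14.84
0.049 0.1114 [-0.72 -0.25  2.04] 0 15.22
0.032 0.1084 [-0.74 -0.32  2.12] 0 15.61
0.015 0.1054 [-1.54 -0.34  2.74] 0 15.99
-0.001 0.1024 [-1.87 -0.04  3.1 ] 0 16.38
-0.018 0.0994 [-1.87 -0.5   3.55] 0.16 16.76
-0.035 0.0964 [-2.22 -0.27  3.82] 0.14 17.14
-0.051 0.0934 [-2.55 -0.69  4.29] 0.12 17.52
-0.068 0.0904 [-2.59 -0.21  4.63] 0.12 17.91
-0.085 0.0874 [-3.11 -0.07  5.21] 0.14 18.29
-0.101 0.0844 [-2.85 -0.29  5.65] 0.15 18.68
-0.118 0.0814 [-3.18 -0.16  5.97] 0.17 19.06
-0.135 0.0784 [-3.57 -0.44  5.84] 0.13 19.44
-0.152 0.0754 [-4.22  0.13  6.61] 0.12 19.82
-0.169 0.0724 [-3.92 -0.13  6.93] 0.12 20.21
-0.186 0.0694 [-3.75 -0.26  7.54] 0.18 20.59
-0.203 0.0664 [-4.55 -0.16  7.56] 0.16 20.98
-0.22 0.0634 [-4.68  0.05  7.86] 0.12 21.36
-0.237 0.0604 [-5.2  -0.    8.13] 0.12 21.74
-0.247 0.0586 [-5.46  0.37  8.38] 0.12 22.12
```

Run:
```python
from h import *
f0=np.load('f0.npy')+[0,0,-.35]
def rep():
    f,_=favg(15,.02);f=f-f0;z=env.read_state()['position'][2]
    for c in(np.array([-.0087,.0134]),np.array([0,.016])):
        a=np.arcsin((z-c[1]-H[2])/.18); r=np.array([-.18*np.cos(a),.18*np.sin(a)])+c
        # force on lever = (-fx,-fz)
        t=-(r[0]*f[2]) + (-(f@hx))*(-r[1])
        print(round(z,4),np.round([f@hx,f[2]],2),'a',a.round(3),'Ft',round(t/.18,2),'dx',round(90*(.1296-np.sin(a)),1))
rep()
a=-.22
for z in(.0615,.0645):
    p=env.read_state()['position'].copy();p[2]=z;env.move_l(p,velocity=.04);rep()
print(env.read_state()['time_s'])
b=snap("scene","s4.png");d=snap("side","d4.png")
f=lambda x:cv2.resize(x,(400,400),interpolation=cv2.INTER_CUBIC)[:,:,::-1]
cv2.imwrite('pics/s4b.png',np.hstack([f(b[130:210,190:270]),f(d[130:210,190:270])]))
```

```text
0.0587 [-5.61  8.67] a -0.232 Ft 9.73 dx 32.3
0.0587 [-5.61  8.67] a -0.247 Ft 9.28 dx 33.6
0.0617 [-3.98  8.79] a -0.214 Ft 9.57 dx 30.8
0.0617 [-3.98  8.79] a -0.229 Ft 9.11 dx 32.1
0.0647 [-4.18  8.41] a -0.197 Ft 9.16 dx 29.3
0.0647 [-4.18  8.41] a -0.212 Ft 8.73 dx 30.6
23.375
```

View pics/s4b.png

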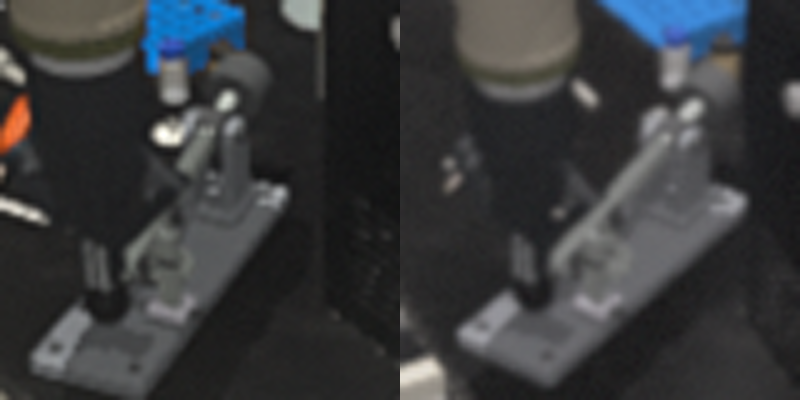

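The collar, white at (170,308), is pushed far down the post, so the spring is tired. By force and by geometry the load is about 17.5–18 N. I'll ease it to 16 N and hold.

```bash
cat > ease.py <<'E'
from h import *
f0=np.load('f0.npy')+[0,0,-.35]
def rep(n=10):
    f,_=favg(n,.02);f=f-f0;z=env.read_state()['position'][2];o=[]
    for c in(np.array([-.0087,.0134]),np.array([0,.016])):
        a=np.arcsin((z-c[1]-H[2])/.18); r=np.array([-.18*np.cos(a),.18*np.sin(a)])+c
        t=(-(r[0]*f[2])+(f@hx)*r[1])/.18
        o+=[round(t,2),round(90*(.1296-np.sin(a)),1)]
    print(round(z,4),np.round([f@hx,f[2]],2),o); return (o[0]+o[2])/2
if __name__=='__main__':
    for z in(.067,.0685,.070,.0715):
        p=env.read_state()['position'].copy();p[2]=z;env.move_l(p,velocity=.04);env.sleep(.1)
        if rep(12)<8.0 or z>=.07: break
    for _ in range(5): rep(20)
    print(env.read_state()['time_s'])
E
python3 ease.py
```

```text
0.0673 [-3.55  8.42] [np.float64(9.07), np.float64(28.0), np.float64(8.64), np.float64(29.3)]
0.0688 [-3.38  7.99] [np.float64(8.59), np.float64(27.3), np.float64(8.18), np.float64(28.6)]
0.0702 [-3.22  7.99] [np.float64(8.56), np.float64(26.5), np.float64(8.15), np.float64(27.8)]
0.0702 [-3.23  7.77] [np.float64(8.33), np.float64(26.5), np.float64(7.93), np.float64(27.8)]
0.0702 [-3.62  7.72] [np.float64(8.32), np.float64(26.5), np.float64(7.93), np.float64(27.8)]
0.0702 [-3.35  7.83] [np.float64(8.4), np.float64(26.5), np.float64(8.01), np.float64(27.8)]
0.0702 [-3.34  7.9 ] [np.float64(8.47), np.float64(26.5), np.float64(8.07), np.float64(27.8)]
0.0702 [-3.28  7.86] [np.float64(8.43), np.float64(26.5), np.float64(8.03), np.float64(27.8)]
26.7917
```

Run:
```python
from h import *
p=env.read_state()['position'].copy()
p[2]=.13;env.move_l(p,velocity=.08)
p[2]=.165;env.move_l(p,velocity=.15)
env.sleep(.15);f,_=favg(12,.02);print('zero now',(f-np.load('f0.npy')).round(2))
env.gripper_to(.06)
b=snap("scene","s5.png");d=snap("side","d5.png");c=eyes.calibration("wrist");w=snap("wrist","w5.png");np.save('c5.npy',c,allow_pickle=True)
f=lambda x:cv2.resize(x,(400,400),interpolation=cv2.INTER_CUBIC)[:,:,::-1]
u,v=map(int,proj(c,knob(.12)));print(u,v)
x0,y0=np.clip(u-80,0,352),np.clip(v-80,0,224);print(x0,y0)
cv2.imwrite('pics/s5b.png',np.hstack([f(b[130:210,190:270]),f(w[y0:y0+160,x0:x0+160])]))
print(env.read_state()['time_s'])
```

```text
zero now [-0.06 -0.07  0.  ]
255 208
175 128
29.175
```

View pics/s5b.png

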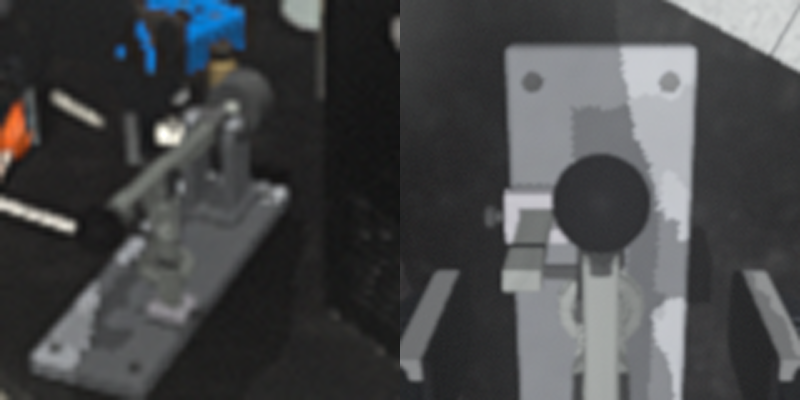

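Run:
```python
from h import *
cs=eyes.calibration("scene");S=H-.09*hx
g=S-.05*hx-.029*hy
for z in(.0666,.045,.042,.03): g[2]=z;print(z,np.round(proj(cs,g),1),'crop',np.round((np.array(proj(cs,g))-[190,130])*5))
off=np.array([0,0,-G-.006])-.001*hy
env.move_l(knob(.12)+off,velocity=.12);f0=env.read_state()['wrist_force'];env.gripper_to(0)
s,f=st(f0);print(s['opening'],f.round(1))
for a in (.3,.5,.7,.9,1.1,1.3,1.45,1.55):
    env.move_l(knob(a)+off+(.001*hy if a>.9 else 0),velocity=.16)
    s,f=st();print(a,f.round(1),round(s['opening'],4),s['time_s'])
    if np.linalg.norm(f)>35: break
```

```text
0.0666 [222.9 181.8] crop [165. 259.]
0.045 [223.3 187. ] crop [166. 285.]
0.042 [223.3 187.7] crop [167. 289.]
0.03 [223.5 190.5] crop [168. 303.]
0.029750168595706096 [0.4 0.6 0.4]
0.3 [ 0.6  1.3 -1.2] 0.0293 30.75
0.5 [-3.   0.6  1. ] 0.0296 31.125
0.7 [-0.9  0.6 -0.9] 0.0293 31.5
0.9 [ 0.3  2.3 -2.4] 0.0294 31.875
1.1 [-0.1 -2.7 -3. ] 0.0291 32.25
1.3 [-0.9 -4.2 -2.2] 0.0297 32.625
1.45 [ 0.2 -4.6 -0.8] 0.0295 32.9417
1.55 [-0.9 -4.9 -1.9] 0.0291 33.2
```

Run:
```python
from h import *
env.gripper_to(.085)
p=env.read_state()['position'].copy();p[2]=.33;env.move_l(p,velocity=.2)
S=H-.09*hx
V=S-.03*hx+[0,0,.30-H[2]];env.reach(V,R)
c=eyes.calibration("wrist");w=snap("wrist","w6.png")
t=S.copy();t[2]=.08;u,v=proj(c,t);k=proj(c,knob(1.55));print(u,v,k,t)
x0,y0=int(np.clip(u-100,0,312)),int(np.clip(v-75,0,234));print(x0,y0)
cv2.imwrite('pics/w6b.png',cv2.resize(w[y0:y0+150,x0:x0+200],None,fx=4,fy=4,interpolation=cv2.INTER_CUBIC)[:,:,::-1])
np.save('c6.npy',c,allow_pickle=True)
for a in(0,15,27.4):
    print(a,[env.ik(q,Rd(np.radians(a))) for q in([.44,0,.26],[.404,-.338,.15])])
print(env.read_state()['time_s'],env.read_state()['q'])
```

```text
254.5052970533254 187.57528317535713 (np.float64(254.33469983447418), np.float64(348.23820797117)) [0.48999662 0.28578202 0.08      ]
154 112
0 [array([-0.34439528,  0.2201179 ,  0.26287843,  2.20125158, -0.08524696,
        0.72936226,  1.54684357]), array([ 0.29072721,  0.51405307,  0.42753994,  2.14641308, -0.3965692 ,
        0.55604995,  2.58094787])]
15 [array([-0.29884278,  0.21865329,  0.20675669,  2.19880832, -0.06684235,
        0.72975619,  1.78557423]), array([ 0.45956105,  0.48627128,  0.18185021,  2.13612384, -0.16734862,
        0.53216491,  2.59786556])]
27.4 [array([-0.26097794,  0.21791375,  0.16035795,  2.19675396, -0.05176982,
        0.7303009 ,  1.98324912]), array([ 0.72325594,  0.48511103, -0.18704245,  2.11943031,  0.16653862,
        0.55046473,  2.46409539])]
34.975 [-0.68053117  0.29623898  0.05728123  1.95073282 -0.02140295  0.89548946
  1.4368282 ]
```

View pics/w6b.png

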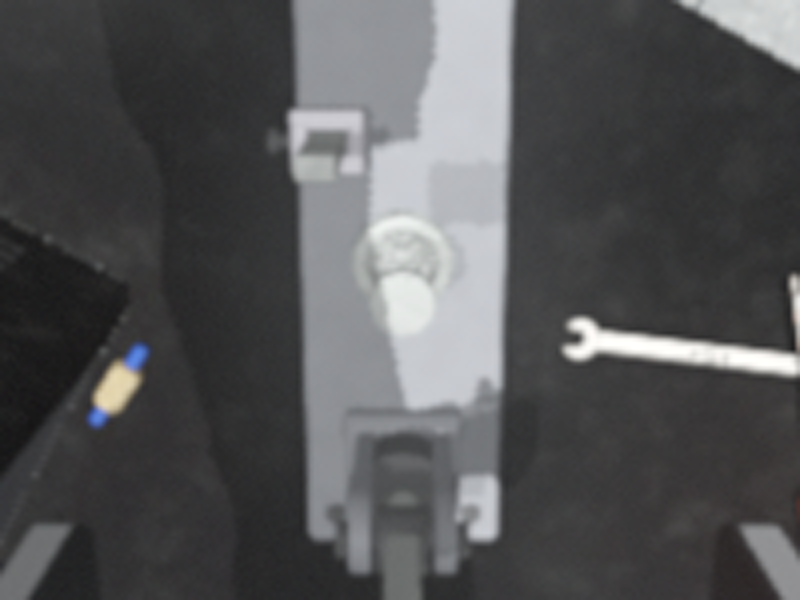

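The wrist view shows the spring's disc at (405,305) in the crop, within 1 px of the prediction. The lever is upright and the collar is far down the post. Next I pick up the spring and carry it to the tray.

Run:
```python
from h import *
S=H-.09*hx
env.move_l([S[0],S[1],.15],velocity=.25)
env.move_l([S[0],S[1],.0755-G-.005],velocity=.1)
f0=env.read_state()['wrist_force'];env.gripper_to(0)
s,f=st(f0);print(s['opening'],s['finger_force'],f.round(1))
env.move_l([S[0],S[1],.14],velocity=.12);print(env.read_state()['opening'],s['time_s'])
env.move_l([.42,.24,.25],velocity=.25);
for a in(-20,-40,-60): print(a,[None if q is None else q.round(2) for q in(env.ik(p,Rd(np.radians(a))) for p in([.44,0,.26],[.404,-.338,.15],[.404,-.338,.04]))])
print(env.read_state()['opening'],env.read_state()['time_s'])
w=snap("wrist","w7.png");cv2.imwrite('pics/w7b.png',w[:,:,::-1])
```

```text
0.021371642237226155 58.55135142803192 [-0.9  0.7 -0.3]
0.021590139400074627 37.4833
-20 [array([-0.4 ,  0.22,  0.34,  2.2 , -0.11,  0.73,  1.23]), array([ 0.22,  0.53,  0.53,  2.15, -0.49,  0.58,  2.34]), array([ 0.57,  0.67,  0.03,  2.19, -0.06,  0.28,  1.87])]
-40 [array([-0.47,  0.23,  0.42,  2.21, -0.14,  0.73,  0.92]), array([ 0.2 ,  0.54,  0.57,  2.15, -0.53,  0.59,  2.03]), array([ 0.55,  0.67,  0.05,  2.19, -0.11,  0.28,  1.57])]
-60 [array([-0.53,  0.23,  0.5 ,  2.21, -0.17,  0.73,  0.6 ]), array([ 0.17,  0.55,  0.61,  2.15, -0.56,  0.6 ,  1.72]), array([ 0.54,  0.67,  0.07,  2.19, -0.16,  0.28,  1.27])]
0.02139223467489147 39.0667
```

View pics/w7b.png

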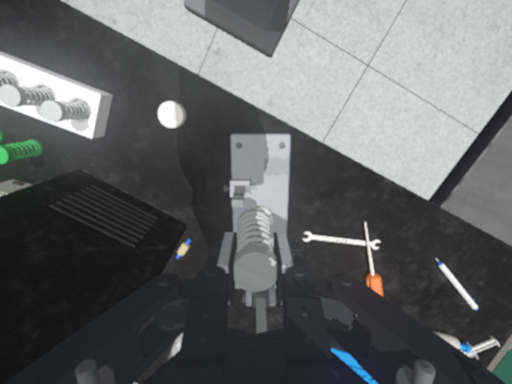

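The spring hangs upright in the fingers at about (256,250). Now to the tray, keeping clear of the case.

Run:
```python
from h import *
r=np.radians
env.move_l([.44,0,.26],velocity=.25,ori=Rd(r(0)))
env.move_l([.425,-.18,.24],velocity=.25,ori=Rd(r(-20)))
env.move_l([.404,-.338,.15],velocity=.25,ori=Rd(r(-40)))
env.move_l([.404,-.338,.055],velocity=.15)
env.sleep(.1)
hit=env.move_l([.404,-.338,.033],velocity=.03,threshold=4)
s=env.read_state();print(hit,s['position'],s['opening'],s['wrist_force'],s['time_s'])
```

```text
False [ 0.40398384 -0.33809303  0.03309734] 0.021828312477099873 [ 0.26462123 -0.27433069  1.62240062] 43.7583
```

Run:
```python
from h import *
f,_=favg(5,.02);print(f)
env.move_l([.404,-.338,.0345],velocity=.03)
env.gripper_to(.06)
env.move_l([.404,-.338,.20],velocity=.15)
env.reach([.42,-.05,.33],Rd(np.radians(-10)))
a=np.array(eyes.camera("scene")).astype(int);o=cv2.cvtColor(a.astype(np.uint8),cv2.COLOR_RGB2GRAY);b=cv2.cvtColor(cv2.imread('pics/s0.png'),cv2.COLOR_BGR2GRAY)
c=eyes.calibration("scene")
bot=proj(c,[.404,-.338,.003]);top=proj(c,[.404,-.338,.063]);print(bot,top,proj(c,[.49,.286,.02]),proj(c,[.49,.286,.08]))
d=(cv2.absdiff(o,b)>25).astype(np.uint8)
n,l,s,cen=cv2.connectedComponentsWithStats(cv2.morphologyEx(d,cv2.MORPH_OPEN,np.ones((2,2),np.uint8)))
for i in range(1,n):
    if s[i,4]>8: print(s[i],cen[i].round(0))
t=env.read_state();print(t['time_s'],t['opening'],t['wrist_force'])
```

```text
[-0.26540283  0.12264516  1.66147473]
(np.float64(349.30678784255764), np.float64(315.91242228266697)) (np.float64(353.52951831107066), np.float64(300.78929913707793)) (np.float64(222.34782145234064), np.float64(183.15730381920253)) (np.float64(221.38076025325688), np.float64(169.1184349361955))
[    7     0   159   305 18888] [ 81. 149.]
[ 245    0   74   30 1376] [286.  11.]
[261  22  43  40 723] [281.  36.]
[261  64  42  23 424] [281.  75.]
[283  65  15   4  35] [290.  66.]
[103  78  16  47 361] [112.  99.]
[289 112  13  11  72] [295. 117.]
[107 125  13  14 132] [114. 131.]
[266 131   2   7  14] [266. 134.]
[269 134   6   8  39] [272. 137.]
[281 143   8  15  72] [284. 151.]
[219 168   7   6  32] [222. 170.]
[220 178  12   7  47] [225. 181.]
[220 190  12   5  36] [226. 192.]
[309 201   9   6  39] [313. 203.]
[268 211   9   6  46] [272. 214.]
[232 217  12  10  69] [238. 221.]
[259 221  12  15  89] [264. 227.]
[275 220   5   4  15] [277. 221.]
[177 296  17  15  93] [187. 303.]
[353 298   7   7  28] [356. 301.]
[341 302  18  20 167] [350. 312.]
[168 311   7   6  23] [171. 313.]
[ 79 328  10  13  54] [ 83. 335.]
[ 83 342   4   3   9] [ 84. 343.]
[ 88 342   6   4  13] [ 91. 344.]
47.05 0.06005884042167815 [-0.61155715  0.06862661 -1.11400535]
```

Run:
```python
from h import *
env.move_l([.42,.24,.42],velocity=.3,ori=Rd(np.radians(20)))
env.reach([.208,.69,.40],np.array([[-.958,.2866,0],[.2866,.958,0],[0,0,-1]]))
env.move_l([.208,.694,.231],velocity=.3)
o=cv2.cvtColor(eyes.camera("scene"),cv2.COLOR_RGB2GRAY);b=cv2.cvtColor(cv2.imread('pics/s0.png'),cv2.COLOR_BGR2GRAY)
d=(cv2.absdiff(o,b)>25).astype(np.uint8)
n,l,s,cen=cv2.connectedComponentsWithStats(cv2.morphologyEx(d,cv2.MORPH_OPEN,np.ones((2,2),np.uint8)))
for i in range(1,n): print(s[i],cen[i].round(0))
print(env.read_state()['time_s'])
```

```text
[  7   0  37  67 607] [21. 32.]
[ 62   0  25  52 389] [74. 23.]
[78  0  2  3  6] [78.  1.]
[79  4  3  6 12] [80.  6.]
[81 11  2  3  6] [82. 12.]
[82 15  4  9 19] [83. 19.]
[85 25  2  3  6] [86. 26.]
[ 81  29  19  66 352] [91. 65.]
[49 53  3  2  6] [50. 54.]
[53 52  3  2  6] [54. 52.]
[45 54  3  2  6] [46. 54.]
[77 60  3  2  6] [78. 60.]
[ 27  62  30 118 570] [ 43. 110.]
[96 95  7 19 51] [ 99. 104.]
[227 115   2   2   4] [228. 116.]
[102 116   2   2   4] [102. 116.]
[107 127   5  10  28] [109. 131.]
[111 140   3   9  18] [112. 144.]
[113 151   2   2   4] [114. 152.]
[114 155   2   3   6] [114. 156.]
[117 169   3   5  10] [118. 171.]
[219 168   7   6  31] [222. 170.]
[119 178   2   2   4] [120. 178.]
[220 178  12   7  47] [225. 181.]
[ 55 181   2   2   4] [ 56. 182.]
[ 57 187   2   2   4] [ 58. 188.]
[114 190  10   9  24] [118. 194.]
[220 190  12   5  36] [226. 192.]
[ 59 196   2   3   6] [ 60. 197.]
[130 204  15  45 113] [138. 227.]
[ 58 207   3   2   6] [ 59. 208.]
[ 51 208   6   3  12] [ 54. 209.]
[114 210   3   2   6] [115. 210.]
[115 213   4   2   8] [116. 214.]
[116 216   4   3   8] [118. 217.]
[ 64 219   3   3   9] [ 65. 220.]
[119 219   2   2   4] [120. 220.]
[ 65 223  16  47 191] [ 73. 245.]
[120 222   7  19  46] [123. 231.]
[ 48 226   2   2   4] [ 48. 226.]
[144 228   2   2   4] [144. 228.]
[ 49 231  32  72 184] [ 62. 268.]
[146 236   2   4   8] [146. 238.]
[126 242   3   5  10] [127. 244.]
[128 248   2   3   6] [128. 249.]
[127 271   2   2   4] [128. 272.]
[134 270   3   2   6] [135. 270.]
[ 97 281   5   5  14] [ 99. 283.]
[192 298   2   2   4] [192. 298.]
[353 298   7   7  28] [356. 301.]
[ 82 303   2   2   4] [ 82. 304.]
[341 302  18  20 163] [350. 312.]
[170 311   5   3  10] [172. 312.]
[177 310   3   2   6] [178. 310.]
[182 310   2   2   4] [182. 310.]
50.7833
```

The only changes on the bench are the spring gone from the seat, the collar moved down and the spring now in the tray. Holder, cap and the other things are untouched.

```bash
python3 -c "
from plant import env
print(env.finish_job())"
```

```text
the job is handed in; nothing more can be done
None
```

The spring tested tired (collar about 30 mm below the groove, pushed there by a brief rise to about 18 N before I eased to 16 N and held it for 2 s), so I swung the lever back up, stood the spring in the steel tray and handed the job in at about 51 s; no verdict came back.

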